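# Hearing-aid case onto its dome stand, drawer latched

### The job

Take the blue hearing-aid case out of the open drawer of the ivory box and set it down, upright and centred, so that it balances on top of the wooden dome stand. Then slide the drawer fully shut, and last swing the hinged steel hasp over until it lies flat in its catch, with the drawer's staple standing up through its slot. Leave the charging cradle, the egg cup and the black dispenser standing where they are.

Things in the scene. Friction and masses are not known exactly. Their poses are not given: they have to be found in the camera images.
- case: Loose blue case with a white seam, 50 (x) x 32 (y) x 32 (z) mm, about 60 g, on four round rubber feet (4 mm high, at x +-12, y +-9 mm) that straddle the dome. Origin: centre of the underside at the feet's bottoms; z up. Starts upright on the floor of the open drawer, x axis within 0.4 rad of the box's x. Centred on the dome, its origin is 2 mm below point dome_top.
- stand: Fixed wooden stand: a dark base disc, 110 mm across and 10 mm high, under a wooden dome that is a sphere of 50 mm radius about a point 30 mm above the counter; top 80 mm above the counter. Origin: centre of the underside. It may be on the left or the right.
- dome_top (a point): The highest point of the dome, 80 mm above the counter.
- box: Fixed ivory plastic box, 160 (x) x 130 (y) x 66 (z) mm. Origin: centre of its underside; its -x side is the open front through which the drawer slides, its +x points into the box away from the drawer. Flat top at z = 66 mm.
- drawer (a joint): Drawer opening in m along the box's -x: 0 shut, 0.12 fully out; starts 0.09 to 0.11. About 1 N of friction; stays where left. Inner floor 12 mm above the counter, inner width 108 mm, side walls 4 mm thick with tops 50 mm above the counter, inner length 142 mm from the front panel's inside; only the part in front of the box (as long as the opening) is uncovered.
- drawer_front (a point): Middle of the top edge of the outer face of the drawer's front panel, 66 mm above the counter. The panel is 8 mm thick, 130 mm wide, flat, from 6 to 66 mm above the counter. With the drawer shut this point is at x = -88, y = 0, z = 66 mm in the box's frame.
- staple_top (a point): Top of the dark steel staple, a small upright loop (12 mm wide, 4 mm thick, rising 14 mm above the panel) on the middle of the top edge of the drawer's front panel. With the drawer shut it is at x = -84, y = 0, z = 80 mm in the box's frame.
- hasp (a joint): Hasp angle in rad about the box's y axis: 0 closed (flat, pointing to the box's -x), pi/2 straight up, more leans back over the box's top (limit 2.6); starts 1.9 to 2.35. Stiff hinge (0.04 N m): it stays where it is left, so push it all the way down; about 1 N at the tip moves it. Its end plate strikes the staple if the drawer is not shut.
- hasp_hinge (a point): Middle of the hasp's hinge axis, on the box's top, at x = -40, y = 0, z = 70 mm in the box's frame.
- hasp_tip (a point): Middle of the hasp's free edge. The hasp is a steel plate 30 mm wide, 4 mm thick, 74 mm from hinge to this edge; a slot 14 mm wide runs 34 to 54 mm from the hinge; the last 20 mm is a plain end plate to push on. Closed, the edge is at x = -114, y = 0, z = 70 mm in the box's frame, 26 mm beyond the front panel.
- cradle: Bystander: loose white charging cradle, base 80 (x) x 100 (y) x 22 (z) mm with a 16 mm thick back wall to 80 mm height at its +x side and a green button. Origin: centre of its underside. It may be on the left or the right, across from the stand.
- egg_cup: Bystander: loose empty white ceramic egg cup, 48 mm across, 58 mm high, near one side of the box or its open drawer. Origin: centre of its underside.
- dispenser: Bystander: loose black plastic wax-guard dispenser standing upright, 34 x 28 mm foot, 80 mm high, near the other side of the box or its open drawer. Origin: centre of its underside.
There are look-alikes about, which are no part of the job. There is more than one size of the case; the job needs the smallest.

How it is judged:
By the outcome, as a careful person would: the job done as asked, in the order asked, and still so for the second after the job is handed in, with the robot touching nothing.
It also fails if it takes over 72 s, if anything falls off the work surface, if the arm or the gripper's body presses on something with over 40 N, if the wrist force passes 120 N, or if a joint passes its speed limit or range.

### The arm

A 6-joint arm with a two-finger parallel gripper is mounted at the origin on the work surface. World frame = base frame: x ahead of the robot, y to its left, z up, the work surface at z = 0. Lengths are in m, angles in rad, forces in N, time in s.
With the tool pointing down it reaches from about 0.325 to 0.75 m from the base axis. Payload 7.6 kg.
Tool frame: the origin (TCP) lies midway between the tips of the shut fingers; the grasp point (between the pads) lies 19 mm behind it (manip.grip_point_offset is the distance from the TCP to the grasp point, in m); z points along the fingers, y is the line along which they close (so a half turn about z gives the same grasp; the last joint's range is limited). The gripper opens to 85 mm and grips with 20 to 120 N. Pads are 22 mm wide; open, the fingers measure 114 mm over their backs; the gripper's body (76 mm by 85 mm) begins 54 mm behind the grasp point. The pads swing forward as they close: fully open they stand 13 mm farther back than shut.
Start: joints at [-1.36, 0.052, 1.401, -0, 1.689, -0.07], TCP at [0.146, -0.504, 0.231] pointing down, gripper open.
Joint ranges: [-2.9, 2.9], [-0.91, 2.17], [0.12, 2.37], [-1.06, 4.2], [0.26, 2.73], [-2.93, 2.93]. Speed limits (rad/s): [2.57, 2.57, 3.01, 3.14, 3.14, 3.14].

### API

Orientations are given as [roll, pitch, yaw] about the fixed x, y, z axes, in that order (R = Rz(yaw) Ry(pitch) Rx(roll)).
In Python, from cell import manip gives the robot as it stands.
- The arm moves only by the tool jog_arm, never from a script. Its argument "series" is one flat list of numbers, 5 for each row, row after row: the shift along the tool's x, y, z in cm, then the turn about the tool's z in degrees, then the gripper command: -1 is shut, 1 is fully open, values between are in proportion. In form: [x, y, z, twist, claw, x, y, z, twist, claw, ...]. A call has 1 to 12 rows; each row is the pose to reach, as a shift and turn from the pose commanded when the call began, along the tool's axes at that moment; what a row does not reach only later rows make up. A row lasts 1/12 s, in which the tool goes at most 41.7 mm and 7.16 degrees, less where a joint would pass 70% of its speed; a pose out of reach is approached as far as the arm can. A call with a gripper value outside its range is refused whole. The fingers move at their own pace and stop on an object; "newtons" is the grip in N (left out, the last holds). Time passes only in rows, so rows that repeat a pose let the fingers close. It gives the time, the measured TCP pose, the force, the opening and the grip force at its end, in the units of the state.
- manip.read_state(): the state, without advancing time (a new reading comes with each control period).
- manip.camera(name): name is "side" or "top" or "wrist"; returns a dict with "img" (480x640x3 uint8, red, green, blue), "z_map" (480x640 float32, m along the optical axis (not along the pixel's ray), 0 where there is no reading), "K" (3x3 intrinsics, pixels), "xyz" and "attitude" of the camera in the world; the wrist camera has in their place "T_tool_cam" (4x4, takes a point from camera to tool coordinates, whose origin is the TCP and whose axes are the flange's). Camera axes: x right, y up, looking along -z (the intrinsics and any distortion apply to the point x, -y, -z); pixel columns grow to the right and rows downward; lengths in m; the calibration is good to about 2 mm. A picture is of the moment at which its call begins: read the wrist's pose just before it.
- manip.job_done(): hands the job in; it is judged then, once.
The state is a dict: "time_s": time; "joint_pos": joint angles; "qd": joint speeds; "joint_torque": joint torques, N m; "tool_pos": TCP position; "tcp_rot": TCP orientation; "wrist_force": force on the tool from outside, world axes, zero at the start; "torque": the same for the moment, N m; "width": finger opening in m; "grasp_force": force on a finger pad.
Only numpy, scipy, OpenCV 4.12 (cv2) and the standard library are available. Lean on these libraries where they do the work, as an engineer would, in place of code of your own. Each camera call takes 0.05 s, during which the arm holds its last target. There are 200 camera calls.

## Working session

There is one attempt and no reset: what is moved stays moved. The work goes in short steps, Python scripts to look and compute and a tool call to move; the robot and the scene stay as the last step left them, time stands still between calls to the robot, and variables do not carry over. Pictures are saved under pics/ and viewed, at most 10 in all, crops included, and the job is handed in when it is done.

Besides the shell and the picture viewer there is one more tool, called after "Request:" in YAML: its name, and indented under it one key for each argument. jog_arm: Moves the arm, as the interface text tells. Its arguments: {"type":"object","properties":{"series":{"type":"array","items":{"type":"number"}},"newtons":{"type":"number"}},"required":["series"]}

```bash
mkdir -p pics; ls; python3 - <<'E'
from cell import manip
import cv2,numpy as np
s=manip.read_state();print(s)
for n in("top","side"):
    c=manip.camera(n);cv2.imwrite(f"pics/{n}0.png",c["img"][:,:,::-1]);np.savez(f"pics/{n}0.npz",**c);print(n,c["K"],c["xyz"],c["attitude"],[k for k in c])
E
```

```text
pics
{'time_s': 0.0, 'joint_pos': array([-1.36029529e+00,  5.28521959e-02,  1.40178268e+00, -5.06424128e-07,
        1.68860139e+00, -7.02792070e-02]), 'qd': array([ 2.25334697e-04, -7.46294851e-04,  7.69234976e-05, -5.16184096e-04,
        1.92438543e-04, -3.58520571e-04]), 'joint_torque': array([ 6.63212031e-04, -3.81665003e+01, -3.60184979e+01, -4.78517961e-05,
        6.19620056e-03,  5.23820688e-06]), 'tool_pos': array([ 0.14544588, -0.50411841,  0.2304351 ]), 'tcp_rot': array([-3.13995306e+00, -1.14914924e-04,  2.80780094e-01]), 'wrist_force': array([ 0.56784373, -0.07509972, -0.28081024]), 'torque': array([-0.03778063, -0.01681569,  0.0261444 ]), 'grasp_force': 0.0, 'width': 0.0850533498465496}
top [[541.51283303   0.         322.38919531]
 [  0.         541.51283303 241.14475943]
 [  0.           0.           1.        ]] [0.38558629 0.01286345 1.07995575] [ 1.68158402e-01  9.58776424e-04 -1.54505017e+00] ['img', 'z_map', 'K', 'xyz', 'attitude']
side [[452.98981715   0.         316.14395832]
 [  0.         452.98981715 237.07759638]
 [  0.           0.           1.        ]] [0.21755791 0.54947252 0.76151137] [ 0.77086008  0.01954954 -2.59362416] ['img', 'z_map', 'K', 'xyz', 'attitude']
```

View pics/top0.png

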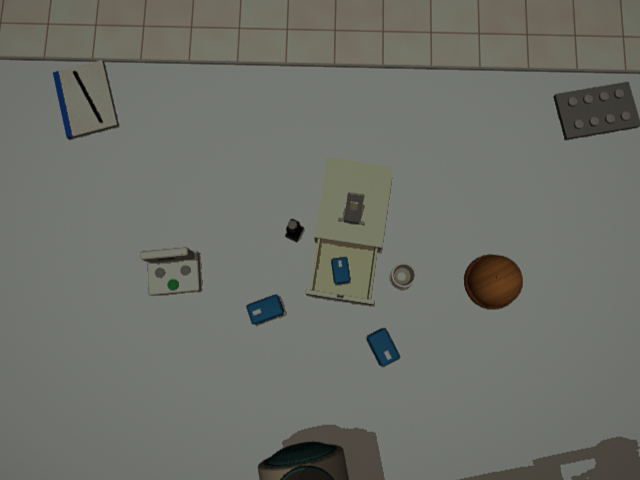

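View pics/side0.png

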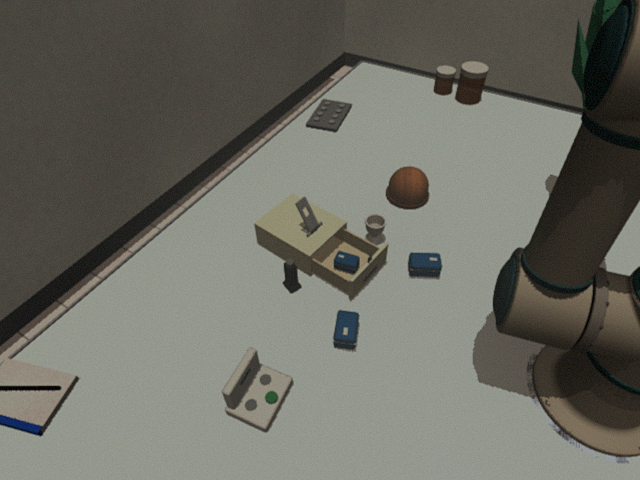

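The top view shows three blue cases. The one in the drawer is at (341,270) and is the smallest, so it is the one I want. The loose ones at (265,309) and (383,347) are larger look-alikes. The dome is at (493,281), the egg cup at (402,276), the dispenser at (294,230), the hasp at (354,208) and the cradle at (173,272). The side view agrees, with the case at (346,261) inside the drawer.

```bash
cat > h.py <<'E'
import numpy as np,cv2
from scipy.spatial.transform import Rotation as R
def cam(c,s=None):
    if "T_tool_cam" in c:
        T=np.eye(4);T[:3,:3]=R.from_euler('xyz',s["tcp_rot"]).as_matrix();T[:3,3]=s["tool_pos"]
        T=T@c["T_tool_cam"];return T[:3,:3],T[:3,3]
    return R.from_euler('xyz',c["attitude"]).as_matrix(),np.array(c["xyz"])
def plane(c,uv,z,s=None):
    Rm,p=cam(c,s);K=c["K"];uv=np.atleast_2d(uv).astype(float)
    d=np.c_[(uv[:,0]-K[0,2])/K[0,0],-(uv[:,1]-K[1,2])/K[1,1],-np.ones(len(uv))]@Rm.T
    return p+d*((z-p[2])/d[:,2])[:,None]
def cloud(c,s=None):
    Rm,p=cam(c,s);K=c["K"];v,u=np.mgrid[:480,:640];z=c["z_map"]
    return np.stack([(u-K[0,2])/K[0,0]*z,-(v-K[1,2])/K[1,1]*z,-z],-1)@Rm.T+p
def comps(m,amin=60):
    n,l,st,ce=cv2.connectedComponentsWithStats(m.astype(np.uint8))
    return [(l==i) for i in range(1,n) if st[i,4]>=amin]
def rect(c,m,z,s=None):
    k=max(cv2.findContours(m.astype(np.uint8),0,2)[0],key=cv2.contourArea)[:,0]
    P=plane(c,k,z,s)[:,:2];(x,y),(w,h),a=cv2.minAreaRect((P*1000).astype(np.float32))
    if w<h:w,h,a=h,w,a+90
    return x,y,w,h,(a+90)%180-90
E
python3 - <<'E'
from h import *
c=dict(np.load("pics/top0.npz"));hsv=cv2.cvtColor(c["img"],cv2.COLOR_RGB2HSV);X=cloud(c)
H,S,V=[hsv[...,i] for i in range(3)]
for m in comps((H>95)&(H<125)&(S>120)&(V>40)):
    v,u=np.nonzero(m); 
    if v.mean()<150 or v.mean()>400: continue
    z=np.median(X[m][:,2]);print("blue",u.mean(),v.mean(),"z",z,rect(c,m,z))
Z=X[...,2];ok=c["z_map"]>0
print("floor z",np.median(Z[150:200,430:460]))
u,v=np.meshgrid(range(640),range(480))
win=(u>455)&(u<530)&(v>245)&(v<320)
P=X[win&ok&(Z>.035)];A=np.c_[2*P,np.ones(len(P))];q=np.linalg.lstsq(A,(P**2).sum(1),rcond=None)[0]
print("dome fit",q[:3],np.sqrt(q[3]+q[:3]@q[:3]),"maxz",P[:,2].max())
P2=P.copy();A=np.c_[2*P2[:,:2],np.ones(len(P2))];q=np.linalg.lstsq(A,(P2[:,:2]**2).sum(1)+(P2[:,2]-.03)**2,rcond=None)[0];print(q)
m=(u>300)&(u<400)&(v>150)&(v<262)&ok&(abs(Z-.066)<.006)
m=max(comps(m),key=lambda a:a.sum());print("boxtop",rect(c,m,.066),np.median(Z[m]))
m=(u>300)&(u<385)&(v>280)&(v<312)&ok&(Z>.055)&(Z<.09)
for k in comps(m,20):print("panel",rect(c,k,.066),np.median(Z[k]),k.sum())
# hasp
m=(u>330)&(u<375)&(v>180)&(v<235)&ok&(Z>.078)
P=X[m];print("hasp",len(P),P.min(0),P.max(0),P[P[:,2].argsort()[-15:]].mean(0))
for n,(a,b) in dict(egg=(402,276),disp=(294,230)).items():
    m=(abs(u-a)<22)&(abs(v-b)<22)&ok&(Z>.03)&(Z<.1)
    k=[j for j in comps(m,20)];
    for j in k:print(n,X[j].mean(0),X[j].min(0),X[j].max(0))
E
```

```text
blue 340.28977272727275 270.64772727272725 z 0.044709060459164784 (505.8143615722656, -17.324554443359375, 48.067012786865234, 29.63686180114746, 9.389047622680664)
blue 265.1793214862682 308.907915993538 z 0.042552214526261345 (427.6712646484375, 124.95137786865234, 61.70665740966797, 39.383827209472656, -68.78371810913086)
blue 382.79936305732485 346.25955414012736 z 0.04231965695031181 (362.9610595703125, -101.09923553466797, 60.95097732543945, 38.132102966308594, 27.540971755981445)
floor z 0.0008922714925395647
dome fit [ 0.49473458 -0.31871567  0.03217098] 0.04872263324617494 maxz 0.08519383986245388
[ 0.4948889  -0.31912878 -0.34423047]
boxtop (635.4912109375, -40.23771667480469, 161.81515502929688, 130.10995483398438, -7.426139831542969) 0.06714652594012349
panel (452.9288024902344, -16.45355224609375, 129.7154998779297, 8.806596755981445, 82.525634765625) 0.0668956521264622 326
hasp 390 [ 0.59576984 -0.0548463   0.07813177] [ 0.63567195 -0.02117022  0.13874925] [ 0.63174683 -0.04113623  0.13650863]
egg [ 0.50005993 -0.13938779  0.04723329] [ 0.475057   -0.15889529  0.03000834] [ 0.52090779 -0.1145361   0.06579603]
disp [0.58194925 0.07500132 0.06765816] [0.5704857  0.06317178 0.03071798] [0.5986861  0.08851101 0.08438274]
```

```bash
python3 - <<'E'
import cv2
a=cv2.imread("pics/top0.png")[150:360,240:420];cv2.imwrite("pics/crop0.png",cv2.resize(a,None,fx=2.8,fy=2.8,interpolation=2))
E
```

```text
(no output)
```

View pics/crop0.png

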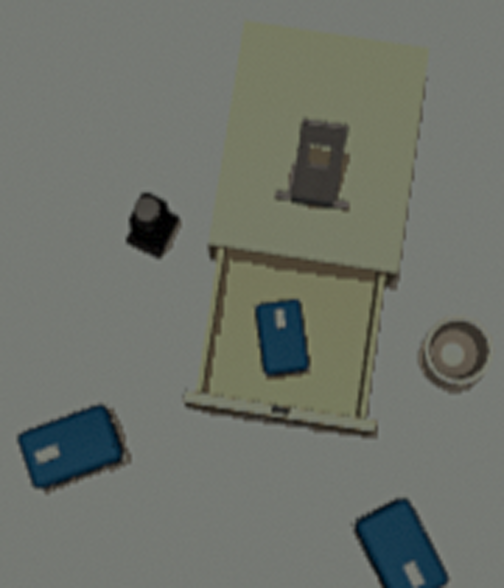

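The crop shows the small case at about (282,337), inside the drawer, with its white label up. It measures 48x30 mm at a height of 44.7 mm, against a true 50x32 at 44, so the choice holds. The look-alikes on the counter are about 62x39 mm. The box fit also agrees: yaw -7.4°, drawer open about 100 mm. Next I move above the drawer.

Request:
jog_arm:
  series: [48,-36.8,-2,6.7,1,48,-36.8,-2,6.7,1,48,-36.8,-2,6.7,1,48,-36.8,-2,6.7,1,48,-36.8,-2,6.7,1,48,-36.8,-2,6.7,1,48,-36.8,-2,6.7,1,48,-36.8,-2,6.7,1,48,-36.8,-2,6.7,1,48,-36.8,-2,6.7,1,48,-36.8,-2,6.7,1,48,-36.8,-2,6.7,1]

```text
time_s: 1.1
tool_pos: [0.443, -0.1003, 0.2477]
tcp_rot: [3.141, 0.0, 0.164]
wrist_force: [0.8, -0.1, -0.6]
width: 0.0854
grasp_force: 0.0
```

```bash
cat >> h.py <<'E'
def to(s,x,y,z,yaw):
    M=R.from_euler('xyz',s["tcp_rot"]).as_matrix();d=M.T@(np.array([x,y,z])-s["tool_pos"])*100
    tw=-(yaw-np.degrees(s["tcp_rot"][2]));return np.round(d,2),round((tw+180)%360-180,1)
E
python3 - <<'E'
from cell import manip
from h import *
s=manip.read_state();print(s["time_s"],s["tool_pos"],s["tcp_rot"],s["width"],s["joint_pos"]);print(to(s,.506,-.0175,.25,9.4));print(manip.camera("wrist")["T_tool_cam"])
E
```

```text
1.1 [ 0.44298695 -0.10033148  0.24773879] [3.14145042e+00 3.25394574e-05 1.64021323e-01] 0.0854410703878455 [-3.03973302e-01 -1.53813652e-01  1.56699527e+00 -1.43398783e-04
  1.72837591e+00  1.10277919e+00]
(array([ 7.57, -7.14, -0.23]), np.float64(-0.0))
[[-4.82990297e-04  9.50121307e-01  3.11880214e-01  7.99419855e-02]
 [ 9.99999880e-01  4.31564356e-04  2.33909511e-04  3.72667699e-04]
 [ 8.76460261e-05  3.11880290e-01 -9.50121401e-01 -1.42291652e-01]
 [ 0.00000000e+00  0.00000000e+00  0.00000000e+00  1.00000000e+00]]
```

Request:
jog_arm:
  series: [7,-7.1,-0.2,0,0.3,7,-7.1,-0.2,0,0.3,7,-7.1,-0.2,0,0.3,7,-7.1,-0.2,0,0.3,7,-7.1,-0.2,0,0.3,7,-7.1,-0.2,0,0.3]

```text
time_s: 1.65
tool_pos: [0.4994, -0.0215, 0.2495]
tcp_rot: [3.141, 0.001, 0.163]
wrist_force: [-0.2, -0.7, -0.4]
width: 0.0556
grasp_force: 0.0
```

```bash
python3 - <<'E'
from cell import manip
from h import *
s=manip.read_state();c=manip.camera("wrist");cv2.imwrite("pics/w1.png",c["img"][:,:,::-1])
hsv=cv2.cvtColor(c["img"],cv2.COLOR_RGB2HSV);H,S,V=[hsv[...,i] for i in range(3)];X=cloud(c,s)
print(s["time_s"],s["tool_pos"],s["tcp_rot"][2],s["width"])
for m in comps((H>95)&(H<125)&(S>120)&(V>40),500):
    v,u=np.nonzero(m);z=np.median(X[m][:,2]);print("blue",u.mean(),v.mean(),z,rect(c,m&(X[...,2]>.038),.044,s))
Z=X[...,2]
for m in comps((Z>.06)&(Z<.072)&(c["z_map"]>0),300):print("z66",rect(c,m,.066,s),m.sum(),np.median(Z[m]))
E
```

```text
1.65 [ 0.49938591 -0.02150967  0.24948582] 0.16346108832925 0.05564084817879994
blue 319.6723116003387 206.51227773073666 0.04342640952393567 (508.44390869140625, -19.278352737426758, 48.189788818359375, 29.508527755737305, 8.533096313476562)
blue 183.7947719688543 252.4666295884316 0.04091429192048368 (431.8499450683594, 121.76394653320312, 62.1390266418457, 39.58479309082031, -68.80162620544434)
blue 365.5994962216625 329.56675062972295 0.041016954946052564 (366.39483642578125, -100.46891784667969, 62.765777587890625, 38.06416320800781, 25.978843688964844)
z66 (634.9802856445312, -41.987396240234375, 155.8704376220703, 129.88626098632812, -7.513404846191406) 22094 0.06569120669585088
z66 (586.64697265625, 73.1897964477539, 25.819414138793945, 20.736936569213867, -24.27794647216797) 341 0.06736328713116646
z66 (496.572509765625, -314.8087158203125, 77.3007583618164, 77.10167694091797, -64.01250267028809) 2093 0.06668451290166816
z66 (455.95867919921875, -18.36676025390625, 129.35723876953125, 10.371066093444824, 82.4587631225586) 1051 0.06543959401019012
```

View pics/w1.png

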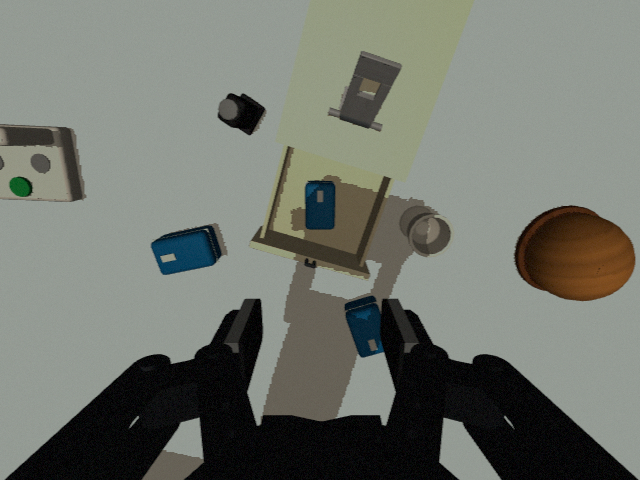

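The wrist view shows the case at (320,206), lying free in the drawer with clearance all round. The hasp at (368,90) is leaning back, and the dome at (575,252) is to the right. I descend part-way and re-check the pose.

Request:
jog_arm:
  series: [0.8,0,4,0,0.3,0.8,0,8,0,0.3,0.8,0,12,0,0.3,0.8,0,15,0,0.3,0.8,0,17,0,0.3,0.8,0,17,0,0.3,0.8,0,17,0,0.3,0.8,0,17,0,0.3]

```text
time_s: 2.37
tool_pos: [0.5086, -0.0204, 0.0819]
tcp_rot: [3.141, -0.003, 0.163]
wrist_force: [0.4, 0.7, -0.7]
width: 0.0553
grasp_force: 0.0
```

```bash
cat > w.py <<'E'
from cell import manip
from h import *
s=manip.read_state();c=manip.camera("wrist")
hsv=cv2.cvtColor(c["img"],cv2.COLOR_RGB2HSV);H,S,V=[hsv[...,i] for i in range(3)];X=cloud(c,s);Z=X[...,2]
print(s["time_s"],s["tool_pos"],s["tcp_rot"],s["width"],s["grasp_force"],s["wrist_force"])
E
python3 - <<'E'
from w import *
for m in comps((H>95)&(H<125)&(S>120)&(V>40),1500):
    print("blue",rect(c,m&(Z>.038),.044,s),np.median(Z[m]))
print(to(s,.508,-.0188,.013,9))
E
```

```text
2.3667 [ 0.50862583 -0.02037773  0.0819372 ] [ 3.14061676e+00 -3.01529795e-03  1.62849850e-01] 0.055309587574924046 0.0 [ 0.35464169  0.74398004 -0.65174764]
blue (509.220703125, -18.799999237060547, 48.93009567260742, 30.517009735107422, 9.273683547973633) 0.04335097426387707
blue (434.3568420410156, 119.78585815429688, 63.37166976928711, 39.590518951416016, -68.3353328704834) 0.04087537761034901
(array([-0.06, -0.17,  6.89]), np.float64(0.3))
```

Request:
jog_arm:
  series: [0,-0.15,2,0,0.3,0,-0.15,4,0,0.3,0,-0.15,5.5,0,0.3,0,-0.15,6.4,0,0.3,0,-0.15,6.8,0,0.3,0,-0.15,6.8,0,0.3,0,-0.15,6.8,0,-0.3,0,-0.15,6.8,0,-0.5,0,-0.15,6.8,0,-1,0,-0.15,6.8,0,-1,0,-0.15,6.8,0,-1,0,-0.15,6.8,0,-1]
  newtons: 25

```text
time_s: 3.42
tool_pos: [0.5084, -0.0182, 0.0131]
tcp_rot: [3.141, -0.002, 0.164]
wrist_force: [-0.1, 0.7, 6.5]
width: 0.0314
grasp_force: 30.8
```

Request:
jog_arm:
  series: [0,0,0,0,-1,0,0,0,0,-1]

```text
time_s: 3.58
tool_pos: [0.5084, -0.0182, 0.0131]
tcp_rot: [3.141, -0.002, 0.164]
wrist_force: [-1.3, -0.1, 6.5]
width: 0.0315
grasp_force: 30.8
```

Gripped: width 31.5 mm. I lift to about 0.19 m, then head for the dome.

Request:
jog_arm:
  series: [0,0,-1,0,-1,0,0,-3,0,-1,0,0,-6,0,-1,0,0,-9,0,-1,0,0,-12,0,-1,0,0,-15,0,-1,0,0,-17,0,-1,0,0,-17,0,-1]

```text
time_s: 4.25
tool_pos: [0.5093, -0.0184, 0.1878]
tcp_rot: [3.139, -0.009, 0.164]
wrist_force: [0.1, -0.1, 0.6]
width: 0.0313
grasp_force: 30.0
```

Request:
jog_arm:
  series: [-3,3,0,0,-1,-4,6,0,0,-1,-5,9,0,0,-1,-6,12,0,0,-1,-7,15,0,0,-1,-8,18,0,0,-1,-9,21,0,0,-1,-10,23,0,0,-1,-10,24,0,0,-1,-10,24,0,0,-1,-10,24,0,0,-1]

```text
time_s: 5.17
tool_pos: [0.4479, -0.2707, 0.1812]
tcp_rot: [-3.14, 0.001, 0.163]
wrist_force: [-0.1, -0.5, -0.4]
width: 0.0317
grasp_force: 30.0
```

```bash
python3 - <<'E'
from w import *
cv2.imwrite("pics/w2.png",c["img"][:,:,::-1])
m=(H<20)&(S>90)&(V>40)&(Z>.035)&(Z<.085)&(c["z_map"]>0)
m=max(comps(m,500),key=lambda a:a.sum())
P=X[m];A=np.c_[2*P,np.ones(len(P))];q=np.linalg.lstsq(A,(P**2).sum(1),rcond=None)[0];print(len(P),q[:3],np.sqrt(q[3]+q[:3]@q[:3]),P[:,2].max())
q2=P[:,2].max()
A=np.c_[2*P[:,:2],np.ones(len(P))];print(np.linalg.lstsq(A,(P[:,:2]**2).sum(1)+(P[:,2]-.03)**2,rcond=None)[0])
E
```

```text
5.1667 [ 0.44792262 -0.27070301  0.18124271] [-3.14040026e+00  6.21967253e-04  1.63483154e-01] 0.03166098783893007 30.003181993961334 [-0.058508   -0.46936826 -0.4080127 ]
10535 [ 0.49516685 -0.32055941  0.03013097] 0.04933269128316049 0.08094638523863643
[ 0.49515464 -0.32058127 -0.3455069 ]
```

View pics/w2.png

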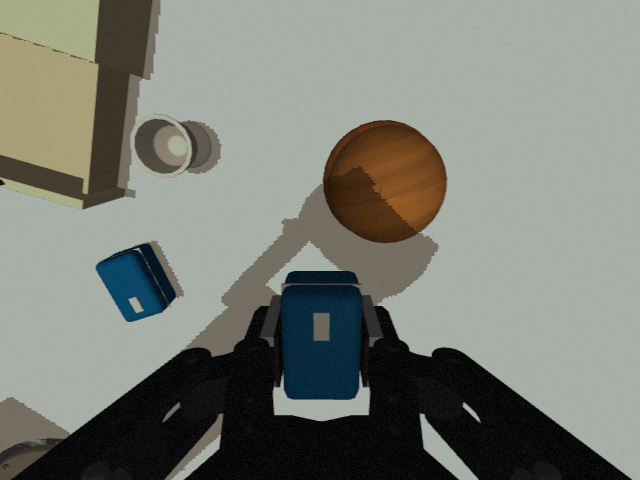

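The case is held level at (322,335), and the dome is ahead at (385,180). The sphere fit gives radius 49.3 mm and centre height 30.1 mm, as expected. I now measure the case in the hand with the same camera.

```bash
python3 - <<'E'
from w import *
m=(H>95)&(H<125)&(S>100)&(V>30)&(Z>.15)
m=max(comps(m,500),key=lambda a:a.sum());z=np.percentile(Z[m],80);print("ztop",z,z-s["tool_pos"][2])
t=(m|(abs(Z-z)<.004))&(abs(Z-z)<.006)
t=max(comps(t,500),key=lambda a:a.sum())&(V>0)&((H>95)&(H<125)&(S>60))
r=rect(c,t,z,s);print(r)
d=np.array(r[:2])/1000-s["tool_pos"][:2];print("offset",d)
print(to(s,.495-d[0],-.320-d[1],s["tool_pos"][2],9.4))
E
```

```text
5.2167 [ 0.4481148  -0.27021784  0.18143889] [-3.14064028e+00  3.84697127e-04  1.64526451e-01] 0.03137419121506667 30.003133714199066 [-0.18949778 -0.10600933 -0.50120795]
ztop 0.21193972645570477 0.030500833162952795
(449.7389221191406, -270.4864196777344, 50.533935546875, 33.33460998535156, 9.427331924438477)
offset [ 0.00162412 -0.00026858]
(array([ 3.65,  5.63, -0.01]), np.float64(0.0))
```

Request:
jog_arm:
  series: [1.5,2,0,0,-1,2.8,4,0,0,-1,3.65,5.65,0,0,-1,3.65,5.65,2,0,-1,3.65,5.65,4,0,-1,3.65,5.65,6,0,-1,3.65,5.65,7.5,0,-1,3.65,5.65,8.3,0,-1,3.65,5.65,8.3,0,-1,3.65,5.65,8.3,0,-1,3.65,5.65,8.3,0,-1]

```text
time_s: 6.18
tool_pos: [0.494, -0.3211, 0.1004]
tcp_rot: [3.14, -0.002, 0.164]
wrist_force: [-0.5, 0.3, -1.1]
width: 0.0317
grasp_force: 30.0
```

```bash
python3 - <<'E'
from w import *
m=(H>95)&(H<125)&(S>60)&(V>30)&(abs(Z-s["tool_pos"][2]-.0305)<.006)
t=max(comps(m,500),key=lambda a:a.sum());z=s["tool_pos"][2]+.0305
r=rect(c,t,z,s);print(r)
m=(H<20)&(S>90)&(V>25)&(Z>.035)&(Z<.085)
P=np.vstack([X[k] for k in comps(m,200)]);A=np.c_[2*P[:,:2],np.ones(len(P))];q=np.linalg.lstsq(A,(P[:,:2]**2).sum(1)+(P[:,2]-.03)**2,rcond=None)[0];print(len(P),q,np.sqrt(q[2]+q[0]**2+q[1]**2))
d=np.array(r[:2])/1000-s["tool_pos"][:2];print("offset",d)
print(to(s,.495-d[0],-.320-d[1],.080,9.4))
E
```

```text
6.1833 [ 0.49396132 -0.32107235  0.10044774] [ 3.13978336e+00 -1.71557160e-03  1.64498671e-01] 0.03170817566333611 30.029595494270325 [-0.51603993  0.32921251 -1.05031571]
(495.5237121582031, -321.07379150390625, 50.48513412475586, 30.660951614379883, 9.086479187011719)
12079 [ 0.49523587 -0.32052905 -0.34555327] 0.04943851989905244
offset [ 1.56238792e-03 -1.44094286e-06]
(array([-0.04, -0.12,  2.04]), np.float64(0.0))
```

Request:
jog_arm:
  series: [0,-0.06,0.7,0,-1,0,-0.06,1.3,0,-1,0,-0.06,1.7,0,-1,0,-0.06,1.9,0,-1,0,-0.06,1.9,0,-1,0,-0.06,1.9,0,-1,0,-0.06,1.9,0,-1]

```text
time_s: 6.82
tool_pos: [0.4931, -0.3205, 0.0799]
tcp_rot: [3.141, -0.0, 0.164]
wrist_force: [-0.4, 0.6, 1.0]
width: 0.0317
grasp_force: 30.3
```

Request:
jog_arm:
  series: [0,0,0.05,0,-1,0,0,0.1,0,-1,0,0,0.15,0,-1,0,0,0.15,0,-1]

```text
time_s: 7.15
tool_pos: [0.4933, -0.3207, 0.0795]
tcp_rot: [3.141, -0.001, 0.164]
wrist_force: [-3.2, 2.6, 7.4]
width: 0.0315
grasp_force: 31.2
```

Contact at the right height, with a small side load. I ease toward it, then release gently.

Request:
jog_arm:
  series: [-0.05,-0.04,-0.03,0,-1,-0.05,-0.04,-0.03,0,-1,-0.05,-0.04,-0.03,0,-1]

```text
time_s: 7.4
tool_pos: [0.4931, -0.3206, 0.0796]
tcp_rot: [3.14, -0.002, 0.164]
wrist_force: [0.0, -0.6, 5.4]
width: 0.0319
grasp_force: 30.7
```

Lateral force is gone. Releasing slowly.

Request:
jog_arm:
  series: [0,0,-0.03,0,-0.3,0,0,-0.03,0,-0.22,0,0,-0.03,0,-0.2,0,0,-0.03,0,-0.15,0,0,-0.03,0,-0.1,0,0,-0.03,0,0,0,0,-0.03,0,0.1,0,0,-0.03,0,0.2,0,0,-0.03,0,0.3,0,0,-0.03,0,0.3]
  newtons: 20

```text
time_s: 8.23
tool_pos: [0.4925, -0.3202, 0.079]
tcp_rot: [3.141, -0.0, 0.164]
wrist_force: [-0.5, 0.2, -0.7]
width: 0.0558
grasp_force: 0.0
```

```bash
cat > chk.py <<'E'
from w import *
m=(H>95)&(H<125)&(S>60)&(V>30)&(abs(Z-.110)<.012)
t=max(comps(m,300),key=lambda a:a.sum());r=rect(c,t,.110,s);print(r)
P=X[t];A=np.c_[P[:,:2]-P[:,:2].mean(0),np.ones(len(P))];print("plane",np.linalg.lstsq(A,P[:,2],rcond=None)[0])
E
python3 chk.py
```

```text
8.2333 [ 0.4925104  -0.32016177  0.0789537 ] [ 3.14146298e+00 -1.32241389e-05  1.63855642e-01] 0.055845954204384575 0.0 [-0.47180054  0.23220627 -0.69102164]
(493.313232421875, -320.9444580078125, 48.77020263671875, 30.56061363220215, 9.359347343444824)
plane [0.02905112 0.0017552  0.10877148]
```

Request:
jog_arm:
  series: [0,0,-1,0,0.3,0,0,-2.5,0,0.3,0,0,-4,0,0.4,0,0,-6,0,0.4,-2,0,-8,0,0.4,-4,0,-9,0,0.4,-4,0,-9,0,0.4,-4,0,-9,0,0.4,-4,0,-9,0,0.4]

```text
time_s: 9.03
tool_pos: [0.4532, -0.3265, 0.1689]
tcp_rot: [-3.142, -0.0, 0.164]
wrist_force: [-0.7, -0.4, 0.5]
width: 0.0601
grasp_force: 0.0
```

```bash
python3 chk.py; python3 - <<'E'
from w import *
m=(H<20)&(S>90)&(V>25)&(Z>.035)&(Z<.085)
P=np.vstack([X[k] for k in comps(m,200)]);A=np.c_[2*P[:,:2],np.ones(len(P))];q=np.linalg.lstsq(A,(P[:,:2]**2).sum(1)+(P[:,2]-.03)**2,rcond=None)[0];print(len(P),q)
k=np.load("pics/top0.npz")["img"];cv2.imwrite("pics/w3.png",c["img"][:,:,::-1])
c=manip.camera("side");a=c["img"][120:230,360:470,::-1];cv2.imwrite("pics/s3.png",cv2.resize(a,None,fx=5,fy=5,interpolation=2))
E
```

```text
9.0333 [ 0.45320522 -0.32651507  0.16893218] [-3.14151610e+00 -1.63596458e-04  1.63748611e-01] 0.060073941495189305 0.0 [-0.74588317 -0.44550709  0.49497696]
(490.76007080078125, -321.3052673339844, 49.103546142578125, 30.641504287719727, 8.399589538574219)
plane [0.06155597 0.00223967 0.10887075]
9.0833 [ 0.45324144 -0.32634258  0.16841353] [-3.14084418e+00  4.27282829e-04  1.64070380e-01] 0.05941738025174067 0.0 [-0.3083675   0.13191998 -0.34753519]
7639 [ 0.49516911 -0.320627   -0.34554943]
```

View pics/s3.png

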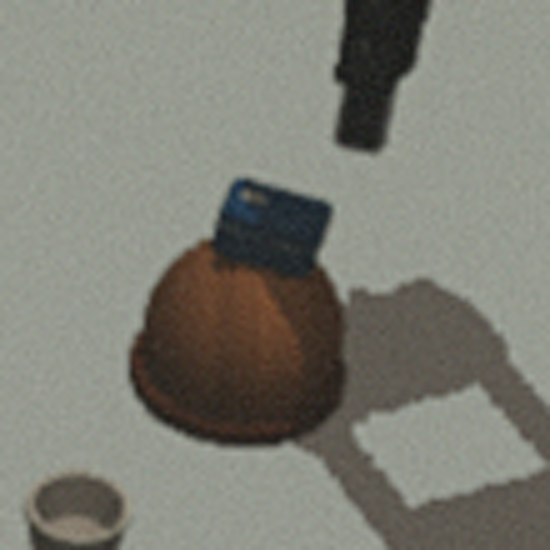

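The side crop shows the case at (275,225), leaning towards the robot. It sits off-centre in -x, with tilt about 0.06. I move back over it straight away and check whether it is still creeping.

Request:
jog_arm:
  series: [2,0,0,0,0.4,3.7,0,2,0,0.4,3.7,0,4,0,0.4]

```text
time_s: 9.43
tool_pos: [0.4924, -0.32, 0.129]
tcp_rot: [3.14, -0.003, 0.166]
wrist_force: [-0.6, 0.3, -0.1]
width: 0.0596
grasp_force: 0.0
```

```bash
python3 chk.py;python3 chk.py
```

```text
9.4333 [ 0.49241852 -0.32004694  0.1290227 ] [ 3.13997174e+00 -2.63350438e-03  1.65856805e-01] 0.059617700503866854 0.0 [-0.58249609  0.28784018 -0.14498564]
(492.2468566894531, -321.1270751953125, 48.87510299682617, 30.757532119750977, 9.2213134765625)
plane [0.04486993 0.00250751 0.10879964]
9.4833 [ 0.48933509 -0.31878767  0.12292504] [-3.13650045  0.00462918  0.16569325] 0.05972228610923453 0.0 [-1.74436178  1.19238249 -4.64339352]
(491.99212646484375, -321.0537109375, 49.281898498535156, 30.52896499633789, 8.293310165405273)
plane [0.04734065 0.00170735 0.10884104]
```

Request:
jog_arm:
  series: [-1,0,-2,0,0.4,-2,0,-3,0,0.4,-2,0,-3,0,0.4,-2,0,-3,0,0.4,-2,0,-3,0,0.4]

```text
time_s: 9.95
tool_pos: [0.4699, -0.3237, 0.1586]
tcp_rot: [-3.141, 0.0, 0.164]
wrist_force: [1.1, -0.2, -0.2]
width: 0.0599
grasp_force: 0.0
```

```bash
cat > chk.py <<'E'
from w import *
def top(z0,lo):
    m=(H>90)&(H<130)&(S>60)&(V>30)&(abs(Z-z0)<.012)
    for t in comps(m,lo):
        w=cv2.morphologyEx(t.astype(np.uint8),cv2.MORPH_CLOSE,np.ones((31,31)));e=cv2.erode(w,np.ones((17,17)))>0
        if e.sum()<100: continue
        P=X[e];A=np.c_[P[:,:2]-P[:,:2].mean(0),np.ones(len(P))];q,res=np.linalg.lstsq(A,P[:,2],rcond=None)[:2]
        print(np.round(rect(c,w,z0,s),2),"plane",np.round(q,4),"rms",np.sqrt(res/len(P)),e.sum())
top(.110,800);top(.041,800)
E
python3 chk.py;python3 chk.py
```

```text
9.95 [ 0.46987289 -0.32374473  0.15864285] [-3.14126183e+00  1.69984094e-04  1.63748303e-01] 0.05986582767604388 0.0 [ 1.09983612 -0.21815384 -0.24013371]
[ 491.13 -321.35   48.03   30.95    9.36] plane [0.374  0.0858 0.1103] rms [0.01092139] 2111
[ 367.8  -108.22   64.55   48.94   27.87] plane [ 0.4194 -0.6777  0.0421] rms [0.00668283] 1392
10.0 [ 0.46982328 -0.32361521  0.15824516] [-3.14074989e+00  6.51611850e-04  1.63909467e-01] 0.059919465997185034 0.0 [-0.55396     0.44615684 -0.09921629]
[ 491.44 -321.29   49.76   30.84    9.37] plane [0.3027 0.0645 0.1101] rms [0.00952676] 2129
[ 367.94 -108.19   64.65   48.99   27.93] plane [ 0.4623 -0.6843  0.0423] rms [0.00612758] 1261
```

```bash
sed -i 's/>0$/>0;e\&=abs(Z-np.median(Z[t]))<.005/' chk.py; python3 chk.py; python3 - <<'E'
from w import *
cv2.imwrite("pics/w4.png",c["img"][:,:,::-1])
E
```

```text
10.05 [ 0.46980642 -0.3235397   0.15805091] [-3.14051632e+00  9.53564506e-04  1.64071238e-01] 0.05979700053917289 0.0 [-1.08218161  0.24034855 -0.34441977]
[ 491.47 -321.2    50.05   30.57    8.4 ] plane [0.0896 0.0133 0.1095] rms [0.00064062] 2139
[ 367.95 -108.19   64.67   48.98   27.94] plane [-0.0117  0.0171  0.0412] rms [0.00071417] 1386
10.1 [ 0.46981379 -0.32353318  0.15803779] [-3.14049662e+00  9.73918660e-04  1.64169489e-01] 0.060069203321627886 0.0 [ 0.04960156 -0.14969781 -0.3053021 ]
```

View pics/w4.png

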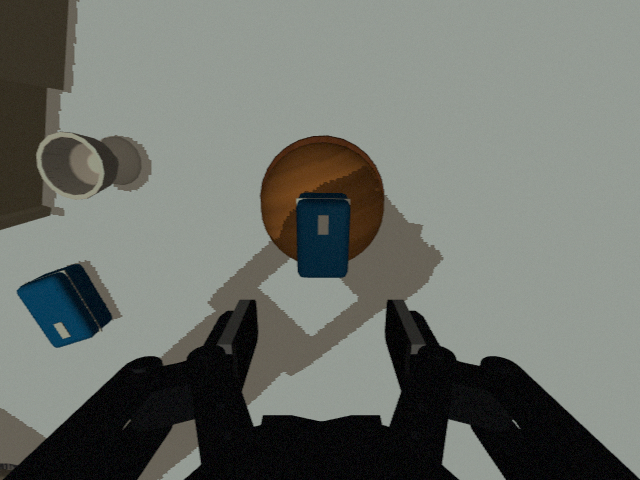

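The case sits at (323,235), visibly towards the robot relative to the dome's centre at (322,200). It leans about 0.07–0.09 rad. Before regrasping I need to know whether it is creeping, so I hold still for a moment and compare.

Request:
jog_arm:
  series: [0,0,0,0,0.3,0,0,0,0,0.3,0,0,0,0,0.3,0,0,0,0,0.3]

```text
time_s: 10.48
tool_pos: [0.4698, -0.3239, 0.1589]
tcp_rot: [-3.142, 0.0, 0.164]
wrist_force: [-0.1, -0.7, 1.1]
width: 0.0554
grasp_force: 0.0
```

```bash
python3 chk.py
```

```text
10.4833 [ 0.46982615 -0.32388015  0.15885675] [-3.14157656e+00  7.09602702e-05  1.63870515e-01] 0.05535590708311254 0.0 [-0.05744635 -0.69137632  1.08976327]
[ 491.   -321.32   48.11   30.71    9.29] plane [0.0893 0.0205 0.1095] rms [0.00063109] 2103
[ 367.86 -108.24   64.57   49.     27.94] plane [-0.0149  0.0157  0.0412] rms [0.00069448] 1355
```

It is static (tilt unchanged), so friction holds and it only needs better centring. I'll regrasp it, level it on the open counter near (0.40,-0.33), then place it again more carefully.

Request:
jog_arm:
  series: [2.1,0.07,0,0,0.3,2.1,0.07,0,0,0.3,2.1,0.07,2.5,0,0.3,2.1,0.07,5,0,0.3,2.1,0.07,7,0,0.3,2.1,0.07,7.6,0,0.3,2.1,0.07,7.6,0,0.3,2.1,0.07,7.6,0,0,2.1,0.07,7.6,0,-0.3,2.1,0.07,7.6,0,-1,2.1,0.07,7.6,0,-1,2.1,0.07,7.6,0,-1]
  newtons: 25

```text
time_s: 11.53
tool_pos: [0.4914, -0.3218, 0.0849]
tcp_rot: [3.139, -0.002, 0.164]
wrist_force: [-0.6, -0.1, 6.9]
width: 0.0312
grasp_force: 30.5
```

Request:
jog_arm:
  series: [0,0,0,0,-1,0,0,0,0,-1,0,0,-1,0,-1,0,0,-3,0,-1,-3,0,-4,0,-1,-6,0,-4,0,-1,-9,0,-4,0,-1,-9,0,-4,0,-1,-9,0,-4,0,-1]

```text
time_s: 12.28
tool_pos: [0.401, -0.3361, 0.1236]
tcp_rot: [3.141, -0.0, 0.162]
wrist_force: [0.1, -0.8, 0.6]
width: 0.0317
grasp_force: 29.7
```

```bash
python3 - <<'E'
from w import *
m=(H>90)&(H<130)&(S>60)&(V>30)&(abs(Z-s["tool_pos"][2]-.0305)<.008)
t=max(comps(m,300),key=lambda a:a.sum());e=cv2.erode(t.astype(np.uint8),np.ones((9,9)))>0;P=X[e]
print(rect(c,t,s["tool_pos"][2]+.0305,s),np.linalg.lstsq(np.c_[P[:,:2]-P[:,:2].mean(0),np.ones(len(P))],P[:,2],rcond=None)[0])
E
```

```text
12.2833 [ 0.40099373 -0.33614732  0.12361655] [ 3.14118296e+00 -4.79263531e-04  1.61972304e-01] 0.03170593249914843 29.689113199710846 [ 0.11395855 -0.7565453   0.5740601 ]
(405.62274169921875, -335.97149658203125, 44.025203704833984, 29.221240997314453, 10.409412384033203) [0.0659042  0.01914304 0.14858266]
```

Request:
jog_arm:
  series: [0,0,3,0,-1,0,0,6,0,-1,0,0,9,0,-1,0,0,10.5,0,-1,0,0,11.1,0,-1,0,0,11.4,0,-1,0,0,11.4,0,-1,0,0,11.4,0,-0.2,0,0,11.4,0,0,0,0,11.4,0,0.2,0,0,11.4,0,0.3,0,0,11.4,0,0.3]

```text
time_s: 13.33
tool_pos: [0.4021, -0.3361, 0.0095]
tcp_rot: [3.141, -0.001, 0.164]
wrist_force: [0.7, -1.2, 0.3]
width: 0.0561
grasp_force: 0.0
```

Request:
jog_arm:
  series: [0,0,0,0,0.3,0,0,-3,0,0.3,-1,0,-6,0,0.3,-2,0,-7,0,0.3,-2,0,-7,0,0.3,-2,0,-7,0,0.3,-2,0,-7,0,0.3]

```text
time_s: 13.92
tool_pos: [0.3819, -0.3385, 0.0776]
tcp_rot: [-3.14, 0.001, 0.164]
wrist_force: [0.0, 0.4, 0.1]
width: 0.0556
grasp_force: 0.0
```

```bash
cat > chk2.py <<'E'
from w import *
import sys
def top(z0):
    m=(H>90)&(H<130)&(S>60)&(V>30)&(abs(Z-z0)<.006)
    t=max(comps(m,800),key=lambda a:a.sum());e=cv2.erode(t.astype(np.uint8),np.ones((9,9)))>0;P=X[e]
    r=rect(c,t,z0,s);q=np.linalg.lstsq(np.c_[P[:,:2]-P[:,:2].mean(0),np.ones(len(P))],P[:,2],rcond=None)[0];print(np.round(r,2),np.round(q,4));return r
if __name__=="__main__":
    r=top(float(sys.argv[1]));print(to(s,r[0]/1000,r[1]/1000,.003,r[4]))
E
python3 chk2.py .032
```

```text
13.9167 [ 0.38187114 -0.33854758  0.07758873] [-3.13997412e+00  9.33585279e-04  1.63675054e-01] 0.055567138056347526 0.0 [0.02676681 0.35756744 0.10086383]
[ 404.35 -336.23   49.12   30.7     8.93] [-0.0013 -0.0042  0.0316]
(array([2.26, 0.15, 7.46]), np.float64(0.4))
```

Level again. Regrasping.

Request:
jog_arm:
  series: [2.25,0.13,0,0,0.3,2.25,0.13,3,0,0.3,2.25,0.13,5,0,0.3,2.25,0.13,6.7,0,0.3,2.25,0.13,7.3,0,0.3,2.25,0.13,7.3,0,0.3,2.25,0.13,7.3,0,0.3,2.25,0.13,7.3,0,0,2.25,0.13,7.3,0,-0.3,2.25,0.13,7.3,0,-1,2.25,0.13,7.3,0,-1,2.25,0.13,7.3,0,-1]

```text
time_s: 14.97
tool_pos: [0.4052, -0.3373, 0.0071]
tcp_rot: [3.14, -0.001, 0.164]
wrist_force: [-0.6, -1.2, 5.5]
width: 0.0317
grasp_force: 30.1
```

Request:
jog_arm:
  series: [0,0,0,0,-1,0,0,-1,0,-1,0,0,-4,0,-1,0,0,-7,0,-1,0,0,-10,0,-1,0,0,-12,0,-1,0,0,-12,0,-1,0,0,-12,0,-1,0,0,-12,0,-1]

```text
time_s: 15.72
tool_pos: [0.4039, -0.3362, 0.1248]
tcp_rot: [-3.14, 0.001, 0.164]
wrist_force: [-0.2, -0.1, -0.9]
width: 0.0313
grasp_force: 29.3
```

```bash
cat > cen.py <<'E'
from chk2 import *
m=(H<20)&(S>90)&(V>25)&(Z>.035)&(Z<.085)
P=np.vstack([X[k] for k in comps(m,200)]);q=np.linalg.lstsq(np.c_[2*P[:,:2],np.ones(len(P))],(P[:,:2]**2).sum(1)+(P[:,2]-.03)**2,rcond=None)[0];print("dome",len(P),q)
z=s["tool_pos"][2]+float(sys.argv[1]);r=top(z);d=np.array(r[:2])/1000-s["tool_pos"][:2];print("off",d)
print(to(s,q[0]-d[0],q[1]-d[1],.078+.032-float(sys.argv[1]),9.4))
E
python3 cen.py .0285
```

```text
15.7167 [ 0.40394058 -0.33620725  0.12476392] [-3.13997258e+00  1.32650179e-03  1.63830893e-01] 0.03132843219731608 29.345893263816833 [-0.17616659 -0.10872295 -0.94094988]
dome 19854 [ 0.49514983 -0.32056568 -0.34549257]
[ 406.5  -336.36   46.74   28.95    9.77] [-0.0042  0.0021  0.149 ]
off [ 0.00255658 -0.00015402]
(array([ 9.01, -0.11,  4.31]), np.float64(-0.0))
```

Request:
jog_arm:
  series: [3,0,0,0,-1,6,0,0,0,-1,9,-0.1,0,0,-1,9,-0.1,1,0,-1,9,-0.1,2,0,-1,9,-0.1,2.5,0,-1,9,-0.1,2.5,0,-1,9,-0.1,2.5,0,-1,9,-0.1,2.5,0,-1]

```text
time_s: 16.52
tool_pos: [0.4926, -0.3215, 0.1013]
tcp_rot: [3.141, -0.0, 0.163]
wrist_force: [-0.5, 0.0, -0.1]
width: 0.0316
grasp_force: 29.4
```

```bash
python3 cen.py .0248; python3 cen.py .0248
```

```text
16.5167 [ 0.4926183  -0.32149896  0.10128518] [ 3.14121486e+00 -1.65543279e-04  1.62838647e-01] 0.03161602092190353 29.366847574710846 [-0.54579895  0.03548278 -0.13283011]
dome 12071 [ 0.49521032 -0.32051667 -0.34552388]
[ 493.66 -321.6    50.35   30.91    9.52] [-0.0128  0.0012  0.1254]
off [ 1.04246498e-03 -9.74432929e-05]
(array([ 0.17, -0.08,  1.61]), np.float64(-0.1))
16.5667 [ 0.49289178 -0.3215409   0.10164286] [ 3.14072127e+00 -6.90083588e-04  1.63019249e-01] 0.0312407598963965 29.36713546514511 [-0.07038257 -1.24222361  0.13333433]
dome 12037 [ 0.49523122 -0.32052407 -0.34554497]
[ 493.91 -321.63   50.44   30.59    9.06] [-0.0113 -0.0019  0.1257]
off [ 1.01355305e-03 -9.28253866e-05]
(array([ 0.15, -0.09,  1.64]), np.float64(-0.1))
```

Request:
jog_arm:
  series: [0.15,-0.09,0.6,0,-1,0.15,-0.09,1.1,0,-1,0.15,-0.09,1.4,0,-1,0.15,-0.09,1.5,0,-1,0.15,-0.09,1.55,0,-1,0.15,-0.09,1.55,0,-1,0.15,-0.09,1.55,0,-1,0.15,-0.09,1.55,0,-1]

```text
time_s: 17.28
tool_pos: [0.4946, -0.32, 0.0856]
tcp_rot: [3.141, -0.0, 0.164]
wrist_force: [-0.3, 0.6, 2.0]
width: 0.0318
grasp_force: 29.7
```

```bash
python3 cen.py .0248
```

```text
17.2833 [ 0.494583   -0.31995118  0.08561533] [ 3.14134221e+00 -2.52208913e-04  1.63907898e-01] 0.03184136064680396 29.65280055999756 [-0.31923949  0.62068694  2.00907528]
dome 12273 [ 0.49523765 -0.32050307 -0.34554045]
[ 495.58 -320.07   50.43   30.72    9.05] [-0.008  -0.0033  0.1097]
off [ 0.00099342 -0.00011644]
(array([-0.04,  0.04,  0.04]), np.float64(-0.0))
```

Request:
jog_arm:
  series: [-0.03,0.03,0,0,-1,-0.03,0.03,0,0,-0.26,-0.03,0.03,0,0,-0.24,-0.03,0.03,0,0,-0.22,-0.03,0.03,0,0,-0.2,-0.03,0.03,0,0,-0.17,-0.03,0.03,0,0,-0.1,-0.03,0.03,0,0,0,-0.03,0.03,0,0,0.15,-0.03,0.03,0,0,0.3,-0.03,0.03,0,0,0.3]
  newtons: 20

```text
time_s: 18.25
tool_pos: [0.4942, -0.3203, 0.0854]
tcp_rot: [3.141, 0.0, 0.164]
wrist_force: [0.5, -0.1, 0.2]
width: 0.0556
grasp_force: 0.0
```

```bash
python3 chk2.py .110;python3 chk2.py .110
```

```text
18.25 [ 0.49424118 -0.32028298  0.08544843] [3.14147051e+00 4.17723562e-06 1.63843282e-01] 0.055569205279306255 0.0 [ 0.49537775 -0.05316528  0.24059504]
[ 494.31 -320.69   48.82   30.57    9.36] [0.0491 0.0131 0.1093]
(array([-0.  ,  0.04,  8.24]), np.float64(0.0))
18.3 [ 0.49424966 -0.32026984  0.08543693] [ 3.14151416e+00 -1.79295646e-05  1.63844809e-01] 0.05575275645524912 0.0 [ 0.4736176   1.087613   -0.81083508]
[ 494.31 -320.61   48.81   30.67    9.36] [0.0432 0.0113 0.1093]
(array([0.  , 0.03, 8.24]), np.float64(0.0))
```

The case is now centred to the eye (494.3, -320.7) but leans 0.05. From the feet geometry, that means the true dome centre is about 2.4 mm further in +x and 0.7 mm in +y. I regrip, lift slightly, shift by that and set down again.

Request:
jog_arm:
  series: [0,0,0,0,0,0,0,0,0,-0.3,0,0,0,0,-1,0,0,0,0,-1,0,0,0,0,-1,0,0,-0.3,0,-1,0,0,-0.5,0,-1,0.25,-0.03,-0.5,0,-1,0.25,-0.03,-0.5,0,-1,0.25,-0.03,-0.3,0,-1,0.25,-0.03,-0.15,0,-1,0.25,-0.03,-0.1,0,-1]

```text
time_s: 19.35
tool_pos: [0.4966, -0.3195, 0.0861]
tcp_rot: [-3.141, 0.0, 0.164]
wrist_force: [-0.8, 0.5, 1.3]
width: 0.0316
grasp_force: 26.1
```

Request:
jog_arm:
  series: [0,0,0,0,-1,0,0,0.02,0,-1,0,0,0.04,0,-1,0,0,0.04,0,-1]

```text
time_s: 19.68
tool_pos: [0.4967, -0.3195, 0.0861]
tcp_rot: [3.142, 0.0, 0.164]
wrist_force: [-0.5, 0.4, 0.7]
width: 0.0316
grasp_force: 25.9
```

Request:
jog_arm:
  series: [0,0,0.02,0,-1,0,0,0.02,0,-0.26,0,0,0.02,0,-0.24,0,0,0.02,0,-0.22,0,0,0.02,0,-0.2,0,0,0.02,0,-0.17,0,0,0.02,0,-0.1,0,0,0.02,0,0,0,0,0.02,0,0.15,0,0,0.02,0,0.3,0,0,0.02,0,0.3]

```text
time_s: 20.6
tool_pos: [0.4967, -0.3196, 0.0858]
tcp_rot: [3.141, -0.0, 0.164]
wrist_force: [-0.1, 0.1, 0.7]
width: 0.0555
grasp_force: 0.0
```

```bash
python3 chk2.py .110;python3 chk2.py .110
```

```text
20.6 [ 0.49666409 -0.31956871  0.08582945] [ 3.14148222e+00 -5.31801836e-07  1.63873841e-01] 0.055537912782140056 0.0 [-0.08433312  0.11882523  0.65132495]
[ 497.53 -319.71   50.19   30.47    9.15] [-0.0026 -0.0026  0.1093]
(array([0.08, 0.03, 8.28]), np.float64(0.2))
20.65 [ 0.49667564 -0.3195595   0.08584387] [ 3.14149432e+00 -5.10953581e-05  1.63844031e-01] 0.05522521999179535 0.0 [-0.50947909 -0.92852591 -0.51174279]
[ 497.54 -319.73   50.18   30.42    9.19] [-0.0004 -0.0022  0.1094]
(array([0.08, 0.03, 8.28]), np.float64(0.2))
```

Level: tilt under 0.003, top at 109.4 mm. I retreat straight up and check it from above.

Request:
jog_arm:
  series: [0,0,-1,0,0.35,0,0,-2.5,0,0.35,0,0,-5,0,0.35,0,0,-8,0,0.3,-2.5,0,-9,0,0,-5,0,-9,0,-1,-5,0,-9,0,-1,-5,0,-9,0,-1]

```text
time_s: 21.37
tool_pos: [0.4469, -0.3281, 0.177]
tcp_rot: [3.14, -0.001, 0.163]
wrist_force: [0.2, 0.6, 0.4]
width: 0.0071
grasp_force: 0.0
```

```bash
python3 chk2.py .110; python3 - <<'E'
from cell import manip
from h import *
s=manip.read_state();print(to(s,.415,-.013,.17,-7.4))
E
```

```text
21.3667 [ 0.44689071 -0.32806253  0.17704137] [ 3.14041355e+00 -1.10436083e-03  1.62553411e-01] 0.007129607695178452 0.0 [0.22953688 0.64474868 0.44723388]
[ 495.03 -320.19   48.47   30.67    9.31] [ 0.0058 -0.0031  0.1094]
(array([ 4.86, -0.02, 17.41]), np.float64(0.0))
(array([  1.92, -31.59,   0.63]), np.float64(16.8))
```

Level and centred at (495.0,-320.2), against the dome at (495.2,-320.5). Now to the drawer front.

Request:
jog_arm:
  series: [1.9,-4,0,4,-1,1.9,-8,0,8,-1,1.9,-12,0,12,-1,1.9,-16,0,16.8,-1,1.9,-20,0,16.8,-1,1.9,-24,0,16.8,-1,1.9,-28,0,16.8,-1,1.9,-31.6,0,16.8,-1,1.9,-31.6,0,16.8,-1,1.9,-31.6,0,16.8,-1,1.9,-31.6,0,16.8,-1]

```text
time_s: 22.33
tool_pos: [0.4149, -0.0128, 0.1759]
tcp_rot: [3.141, -0.0, -0.128]
wrist_force: [0.4, -0.5, 0.1]
width: -0.0002
grasp_force: 0.0
```

```bash
python3 - <<'E'
from w import *
u,v=np.meshgrid(range(640),range(480))
for m in comps((Z>.06)&(Z<.071)&(c["z_map"]>0)&(X[...,0]>.42)&(abs(X[...,1]+.03)<.1),300):print("z66",np.round(rect(c,m,.066,s),1),m.sum())
print(to(s,.415,-.013,.035,-7.4))
E
```

```text
22.3333 [ 0.41494669 -0.01281373  0.17594248] [ 3.14118685e+00 -2.02549376e-04 -1.28273400e-01] -0.00017004151295875683 0.0 [ 0.42121551 -0.46296468  0.09273402]
z66 [566.2 -32.8 129.8  20.1  82.6] 7178
z66 [454.7 -18.1 129.2   8.3  82.6] 1916
(array([0.000e+00, 1.000e-02, 1.409e+01]), np.float64(0.1))
```

Request:
jog_arm:
  series: [0,0,4,0,-1,0,0,8,0,-1,0,0,12,0,-1,0,0,14,0,-1,1,0,14,0,-1,2,0,14,0,-1,3,0,14,0,-1,4,0,14,0,-1,5,0,14,0,-1,6,0,14,0,-1,7,0,14,0,-1,8,0,14,0,-1]

```text
time_s: 23.38
tool_pos: [0.4941, -0.0247, 0.0351]
tcp_rot: [3.141, 0.002, -0.132]
wrist_force: [-0.5, -0.2, -0.1]
width: -0.0
grasp_force: 0.0
```

Request:
jog_arm:
  series: [1,0,0,0,-1,2,0,0,0,-1,2.7,0,0,0,-1,3.3,0,0,0,-1,3.7,0,0,0,-1,3.9,0,0,0,-1,4,0,0,0,-1,4,0,0,0,-1]

```text
time_s: 24.05
tool_pos: [0.5336, -0.0284, 0.0358]
tcp_rot: [3.142, -0.0, -0.129]
wrist_force: [0.0, -0.6, 0.1]
width: 0.0005
grasp_force: 0.0
```

Request:
jog_arm:
  series: [0.1,0,0,0,-1,0.2,0,0,0,-1,0.3,0,0,0,-1,0.4,0,0,0,-1,0.4,0,0,0,-1,0.4,0,0,0,-1]

```text
time_s: 24.55
tool_pos: [0.5376, -0.0288, 0.0359]
tcp_rot: [3.142, -0.0, -0.129]
wrist_force: [-0.3, -0.5, 0.8]
width: -0.0002
grasp_force: 0.0
```

Request:
jog_arm:
  series: [0.1,0,0,0,-1,0.2,0,0,0,-1,0.3,0,0,0,-1,0.3,0,0,0,-1]

```text
time_s: 24.88
tool_pos: [0.5389, -0.029, 0.0358]
tcp_rot: [3.141, 0.005, -0.129]
wrist_force: [-12.2, 0.7, 6.9]
width: 0.0001
grasp_force: 4.9
```

The drawer is against its stop (12 N). I back off, rise, and check the drawer and hasp from close up.

Request:
jog_arm:
  series: [-1,0,0,0,-1,-3,0,0,0,-1,-3,0,-4,0,-1,-3,0,-8,0,-1,-3,0,-12,0,-1,-3,0,-15.5,0,-1,-3,0,-15.5,0,-1,-3,0,-15.5,0,-1,-3,0,-15.5,0,-1]

```text
time_s: 25.63
tool_pos: [0.5105, -0.0253, 0.19]
tcp_rot: [3.142, 0.001, -0.129]
wrist_force: [0.8, 0.3, 0.2]
width: -0.0001
grasp_force: 0.0
```

```bash
python3 - <<'E'
from w import *
cv2.imwrite("pics/w5.png",c["img"][:,:,::-1])
for m in comps((Z>.061)&(Z<.0715)&(c["z_map"]>0)&(X[...,0]>.42)&(abs(X[...,1]+.03)<.1),300):print("z66",np.round(rect(c,m,.066,s),1),m.sum())
m=max(comps((Z>.085)&(Z<.16)&(X[...,0]>.57)&(c["z_map"]>0)&(S<60),100),key=lambda a:a.sum());P=X[m];print("hasp",len(P),P[:,2].max())
t=P[P[:,2]>P[:,2].max()-.006].mean(0);print("tip",t)
b=np.array([.636,-.0415]);d=t[:2]-b;print("tip in box",d@[.9917,-.129],d@[.129,.9917])
E
```

```text
25.6333 [ 0.51054244 -0.02532779  0.19004316] [ 3.14154527e+00  6.22330396e-04 -1.29364071e-01] -8.152395985545014e-05 0.0 [0.80790582 0.29038167 0.18299538]
z66 [613.1 -39.  129.9 127.4  82.5] 29075
z66 [625.3 -40.6  16.   11.2  82.6] 407
hasp 3201 0.13561420782889616
tip [ 0.63261244 -0.04161753  0.13263538]
tip in box -0.003344280199614381 -0.00055355037405
```

View pics/w5.png

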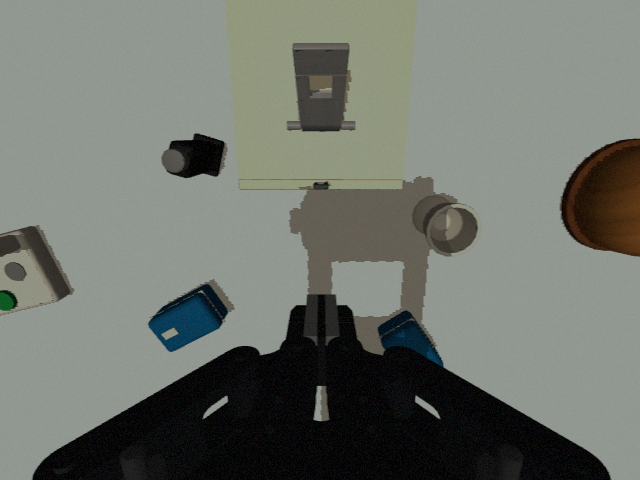

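The drawer front is flush with the box at (320,184). The hasp stands leaning back, tip at (321,47), and the bystanders are undisturbed. I go over behind the hasp and drag it forward.

Request:
jog_arm:
  series: [4,0,0,0,-1,8,0,0,0,-1,12,0,0,0,-1,15.8,0,0,0,-1,15.8,0,0,0,-1,15.8,0,0,0,-1,15.8,0,3,0,-1,15.8,0,6,0,-1,15.8,0,9,0,-1,15.8,0,9,0,-1,15.8,0,9,0,-1,15.8,0,9,0,-1]

```text
time_s: 26.68
tool_pos: [0.6678, -0.0457, 0.1036]
tcp_rot: [3.142, -0.003, -0.129]
wrist_force: [-0.7, -0.4, 0.8]
width: 0.0002
grasp_force: 0.0
```

Request:
jog_arm:
  series: [-1.5,0,0,0,-1,-3,0,0,0,-1,-4,0,0,0,-1,-5,0,0,0,-1,-6,0,0,0,-1,-7,0,0,0,-1,-8,0,0,0,-1,-8.5,0,0,0,-1,-9.2,0,0,0,-1,-10,0,0,0,-1,-10.8,0,0,0,-1,-11.6,0,0,0,-1]

```text
time_s: 27.68
tool_pos: [0.5526, -0.0308, 0.1023]
tcp_rot: [3.142, -0.003, -0.129]
wrist_force: [1.2, 0.3, -0.4]
width: -0.0001
grasp_force: 0.2
```

Request:
jog_arm:
  series: [-0.4,0,0.7,0,-1,-0.8,0,1.4,0,-1,-1.2,0,2.1,0,-1,-1.6,0,2.6,0,-1,-1.9,0,2.85,0,-1,-1.9,0,2.95,0,-1,-1.9,0,2.95,0,-1,-1.9,0,2.95,0,-1]

```text
time_s: 28.35
tool_pos: [0.5334, -0.0283, 0.0717]
tcp_rot: [3.141, 0.0, -0.129]
wrist_force: [-3.5, 0.5, 5.5]
width: -0.0
grasp_force: 2.7
```

Request:
jog_arm:
  series: [0,0,0.05,0,-1,0,0,0.1,0,-1,0,0,0.15,0,-1,0,0,0.15,0,-1]

```text
time_s: 28.68
tool_pos: [0.5335, -0.0283, 0.0712]
tcp_rot: [3.141, -0.0, -0.129]
wrist_force: [-6.7, 0.9, 11.3]
width: -0.0002
grasp_force: 6.0
```

Pressed flat (stop at z about 71 mm, 11 N). I lift clear and check everything.

Request:
jog_arm:
  series: [0,0,-2,0,-1,0,0,-5,0,-1,-3,0,-9,0,-1,-6,0,-12,0,-1,-6,0,-12,0,-1,-6,0,-12,0,-1,-6,0,-12,0,-1]

```text
time_s: 29.27
tool_pos: [0.4741, -0.0206, 0.1893]
tcp_rot: [3.142, -0.0, -0.129]
wrist_force: [0.9, -0.3, -0.9]
width: -0.0001
grasp_force: 0.0
```

```bash
python3 - <<'E'
from w import *
m=(Z>.0685)&(Z<.095)&(c["z_map"]>0)&(X[...,0]>.5)&(X[...,0]<.62)&(abs(X[...,1]+.035)<.05)
P=X[m];b=np.array([.636,-.0415]);D=P[:,:2]-b;bx=D@[.9917,-.129]
for lo in range(-120,-30,10):
    k=(bx>lo/1e3)&(bx<(lo+10)/1e3)
    if k.sum()>5:print(lo,k.sum(),np.round(np.percentile(P[k,2],[10,50,95]),4))
a=c["img"][80:400,160:480,::-1];t=manip.camera("top")["img"][130:330,260:560,::-1]
a=cv2.resize(a,(480,480));t=cv2.resize(t,(320*1,213));o=np.zeros((480,800,3),np.uint8);o[:,:480]=a;o[:213,480:]=t
d=manip.camera("side")["img"][150:300,240:440,::-1];o[220:460,480:]=cv2.resize(d,(320,240));cv2.imwrite("pics/f.png",o)
E
```

```text
29.2667 [ 0.47412032 -0.02058045  0.18932972] [ 3.14152484e+00 -4.22053199e-04 -1.29310445e-01] -0.00013709405125665158 0.0 [ 0.85121892 -0.29882618 -0.85546824]
-120 154 [0.0706 0.0716 0.0726]
-110 505 [0.0707 0.0717 0.0728]
-100 476 [0.0707 0.0716 0.073 ]
-90 399 [0.0709 0.072  0.0798]
-80 424 [0.0708 0.0717 0.0729]
-70 615 [0.0706 0.0716 0.0729]
-60 631 [0.0707 0.0717 0.0728]
-50 799 [0.0709 0.0719 0.0738]
-40 525 [0.069  0.0727 0.0744]
```

View pics/f.png

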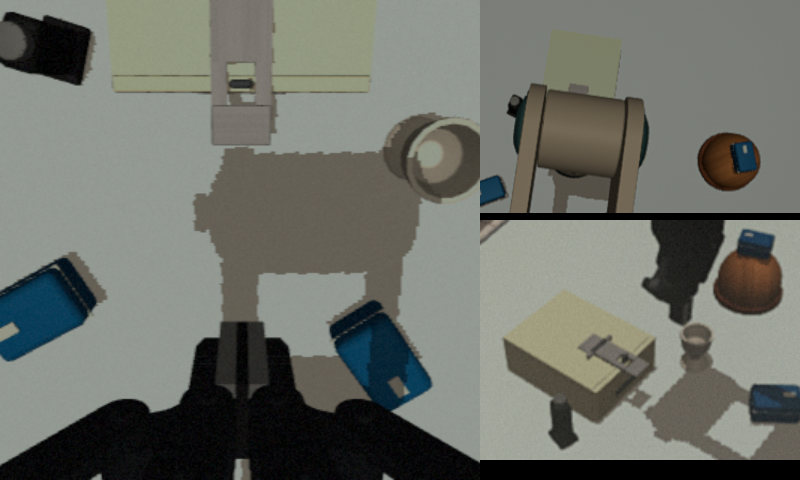

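The hasp is flat along its whole length (71.7 mm) and the staple stands through the slot at (242,84). The case sits on the dome at (745,157). One numeric check that the case has not moved, then I hand in.

```bash
python3 - <<'E'
from h import *
from cell import manip
c=manip.camera("top");X=cloud(c);hsv=cv2.cvtColor(c["img"],cv2.COLOR_RGB2HSV)
m=(hsv[...,0]>90)&(hsv[...,0]<130)&(hsv[...,1]>80)&(X[...,2]>.095)&(X[...,2]<.125)&(abs(X[...,1]+.32)<.06)
r=rect(c,m,.11);print(r,np.median(X[m][:,2]))
if np.hypot(r[0]-495,r[1]+319.5)<4: print(manip.job_done())
E
```

```text
(493.6374206542969, -315.4425354003906, 48.27714538574219, 35.646480560302734, 9.594009399414062) 0.11008177351347781
```

The width read 35.6 mm because the visible side face is included. Working from the far edge, the centre is y ≈ -318 against the dome at -319.1, and the top is at 110 mm, so the case has not moved.

```bash
python3 -c "
from cell import manip
print(manip.job_done())"
```

```text
the job is handed in; nothing more can be done
None
```

The job is handed in at about 29 s: the small blue case is balanced level and centred on the dome (on the third set-down), the drawer is shut, the hasp is flat with the staple through its slot, and the egg cup and dispenser are where they stood; the cradle was never approached.

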